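Clamp the soldering brick in the bar clamp

TASK

Clamp the fire brick in the bar clamp so that it can be grooved: it must stand flat on the two wooden bearers, with its broad face fully home and square against the fixed jaw. Slide the free jaw up against the brick until it tips and binds on the bar, then turn the screw handle clockwise until the clamp is really tight, and let go. Leave the other things on the bench where they are and do not tip the brick over.

Things in the scene. Friction and masses are not known exactly. Their poses are not given: they have to be found in the camera images.
- clamp: Bar clamp on a plywood board (160 x 360 x 12 mm), fixed to the bench. Origin on the bench top; x across the bar, y along the bar towards the fixed jaw (to the robot's left at yaw 0; yaw within 0.25), z up. Steel bar 20 mm wide, z = 24 to 38 mm, y = -180 to +140 mm. The free jaw rides on it on the -y side of the brick; its screw and handle point to -y.
- fixed_face (a point): Middle of the fixed jaw's face, on the screw's line: clamp frame (0, 110, 100) mm. The fixed jaw is a grey plate 120 mm wide, top at z = 112 mm, its face square to the bar and looking to -y.
- bearers (a point): Clamp frame (0, 32, 40) mm: level with the tops of the two wooden bearers that carry the brick, one on each side of the bar (27 to 63 mm from its middle), y = -45 to +110 mm.
- brick: Loose pale fire brick, 40 mm thick (its x, along the bar), 192 mm long (its y, across the bar), 104 mm high, about 0.6 kg, on the bearers. Origin: centre of its underside. Home: origin at clamp y = +90 mm, square. Starts 15 to 60 mm short of the fixed jaw, up to 0.15 rad askew. Pushed within 35 mm of its underside (z below 75 mm) it slides; pushed higher it may tip.
- jaw_back (a point): Middle of the rear (-y) face of the free jaw's wings, z = 60 mm; the jaw's middle is 12 mm ahead. Wings: x = -40 to +40, 24 mm thick, z = 47 to 73 mm. Above them a neck 36 mm wide, 30 mm thick, and a 38 mm boss round the screw at z = 100 mm. Push the wings towards +y with fingertips beside the screw (both sides, or one wing); the open gap behind them to the handle is about 65 mm.
- jaw_slide (a joint): Travel of the free jaw along the bar towards the fixed jaw, m; slides with about 2 N while upright. 0.153 to 0.162 less the screw's advance when the pad touches the homed brick.
- jaw_tilt (a joint): Tipping of the free jaw on the bar, rad: 0 upright and free to slide; 0.03 to 0.08 tipped back by the brick's counter-pressure, when its collar wedges on the bar and it cannot slip back. Pushing the wings with about 15 N against the homed brick binds it; it stays bound when let go.
- pad: Round black pad, 36 mm across, on the front of the screw spindle; it springs back by up to 6 mm at 12 N per mm, then meets a hard stop.
- pad_face (a point): Centre of the pad's front face, which meets the brick; z = 100 mm, 45 mm ahead of the free jaw's middle with the screw fully back.
- handle_hub (a point): Hub of the screw handle on the screw's axis, z = 100 mm, 88 mm behind the free jaw's middle with the screw fully back. When the jaw tips it comes about 5 mm lower. A cross bar 10 mm thick with 16 mm ball ends goes through it and turns in the clamp's x-z plane; ball centres are 48 mm from the axis.
- ball_end (a point): Centre of one of the two ball ends: hub + 48 mm (cos q, 0, -sin q) in the clamp frame, q = handle angle; the other ball end faces it across the hub.
- handle (a joint): Turn of the handle, rad; 0 = cross bar level. Growing tightens: clockwise seen from the handle end, so the end on the clamp's +x side (far from robot) goes down. The spindle advances 16 mm a turn. Free turning takes about 3 N on a ball end, square to the cross bar; at 6 N it is really tight. It stays where left (springs back a little). Takes 2 to 2.5 rad from the bound jaw.
- mallet: Bystander: wooden mallet, 188 mm long, lying right of the clamp.
- ring_clamp: Bystander: wooden hand clamp, 124 mm long, lying to the far right.
- bench_block: Bystander: flat steel block 66 x 66 x 20 mm, left of the clamp.
- pumice: Bystander: black block 62 x 42 x 28 mm, far left of the clamp.

How it is judged (in metres and radians):
On the way:
1. the brick is home against the fixed jaw and the free jaw has been slid up against it, tipped and bound (y of brick in the frame of clamp above 0.086 m and contact force between pad and brick above 1 N and value of joint jaw_tilt above 0.02 rad), for 0.2 s.
At the end, for the whole second after the job is handed in: The brick is at rest, flat on the bearers (within 4 mm, upright within 0.04 rad), within 3 mm of home and square within 0.04 rad against the fixed jaw, and the pad presses on it with more than 30 N (contact force between pad and brick above 30 N and y of brick in the frame of clamp above 0.087 m and z of brick in the frame of clamp below 0.044 m and angle between the y axis of brick and the x axis of clamp, either way round below 0.04 rad and angle between brick's own z axis and vertical below 0.04 rad and linear speed of brick below 0.01 m/s); the robot touches nothing.
It fails at once if the brick is tipped over (angle between brick's own z axis and vertical above 0.5 rad).
It fails at once if a bystander is shifted by more than 30 mm (distance of any of mallet, ring_clamp, bench_block, pumice from where it was at the start of the episode above 0.03 m).
It also fails if it takes over 64 s, if anything falls off the work surface, if the arm or the gripper's body presses on something with over 40 N, if the wrist force passes 120 N, or if a joint passes its speed limit or range.

ROBOT

A 6-joint arm with a two-finger parallel gripper is mounted at the origin on a cart in front of the work surface, level with it; the furniture and walls round the work are solid. World frame = base frame: x ahead of the robot, y to its left, z up, the work surface at z = 0. Lengths are in m, angles in degrees, forces in N, time in s.
With the tool pointing down it reaches from about 0.325 to 0.75 m from the base axis. Payload 7.6 kg.
Tool frame: the origin (TCP) lies between the finger pads; the fingertips stand 25 mm ahead of it and the grasp point (between the pads) lies 6 mm ahead of it; z points along the fingers, y is the line along which they close (so a half turn about z gives the same grasp; the last joint's range is limited). The gripper opens to 85 mm and grips with 20 to 120 N. Pads are 22 mm wide; open, the fingers measure 114 mm over their backs; the gripper's body (76 mm by 85 mm) begins 54 mm behind the grasp point. The pads swing forward as they close: fully open they stand 13 mm farther back than shut.
Start: joints at [60.029, 2.991, 80.254, -0, 96.75, -4.028], TCP at [0.23, 0.472, 0.256] pointing down, gripper open.
Joint ranges: [-166.34, 166.34], [-52.06, 124.39], [6.96, 135.62], [-60.46, 240.46], [14.63, 156.25], [-167.68, 167.68]. Speed limits (degrees/s): [147.25, 147.25, 172.46, 180, 180, 180].

INTERFACE

Orientations are given as a 3x3 rotation matrix whose columns are the frame's x, y, z axes.
In Python, from cell import move_to, move_straight, set_joints, gripper_to, sleep, solve_ik, camera, camera_model, PlanningError, sign_off, spot_in, trace, read_t, read_qpos, read_joint_velocities, read_joint_torque, read_tcp_pos, read_eef_rot, read_contact_force, read_moment, read_gripper_width, read_gripper_force gives the robot as it stands. Calls block until the motion is done:
- move_to(position, orientation): joint-space move of the TCP to a pose.
- move_straight(position, rotation=None, vel=0.15): straight line of the TCP; rotation=None keeps the orientation; vel is the mean speed in m/s.
- set_joints(angles): joint-space move.
- gripper_to(opening): finger opening in m; the grip force is fixed at half the most; returns when the fingers have stopped.
- sleep(seconds).
- solve_ik(position, orientation): joint angles nearest the present ones, or None.
- camera(name): name is "scene" or "top" or "wrist"; returns (picture, depth): 480x640x3 uint8, red, green, blue; 480x640 float32, m along the optical axis (not along the pixel's ray), 0 where there is no reading.
- camera_model(name): a dict with "vfov" (degrees; the focal length in pixels is half the picture's height over the tangent of half this angle, whatever the lens; pixels are square), "cx", "cy" (the principal point, pixels), "rvec" (rotation vector, rad) and "tvec" (3), from world to camera coordinates, as OpenCV has them. Camera axes: x right, y down, z forward; pixel columns grow to the right and rows downward; lengths in m; the calibration is good to about 2 mm. The wrist camera is an equidistant fisheye: a pixel r from the principal point sees the ray r / f radians off the axis. A picture is of the moment at which its call begins: read the wrist's pose just before it. camera_model takes no time and is no camera call; for the wrist camera it gives the pose at the moment of the call.
A pose or a line that the arm cannot do raises PlanningError and nothing moves.
- sign_off(): hands the job in; it is judged then, once.
Trained networks look in the newest picture that a camera, given by its name, has taken for a name from the list of things; names that differ only in an ending like _2 or _b are one class to them, and where a whole thing is asked for, a point or a joint stands for the part that bears it (a point fixed in the world has none). Each returns a list of dicts, best first, with "p" (0 to 1); they miss things now and then, are a little off and sometimes report something else, mostly with a low value. They report only what shows in the picture. A call takes as long as a camera call.
- spot_in(label, camera): "box" ([left, top, width, height] in pixels, round what is visible of it).
- trace(label, camera): "mask" (480x640 bool, what is visible of it) and "box" ([left, top, width, height] in pixels, round what is visible of it).
Readings, each from a call of its own:
- read_t(): time.
- read_qpos(): joint angles.
- read_joint_velocities(): joint speeds.
- read_joint_torque(): joint torques, N m.
- read_tcp_pos(): TCP position.
- read_eef_rot(): TCP orientation.
- read_contact_force(): force on the tool from outside, world axes, zero at the start.
- read_moment(): the same for the moment, N m.
- read_gripper_width(): finger opening in m.
- read_gripper_force(): force on a finger pad.
Only numpy, scipy, OpenCV 4.12 (cv2) and the standard library are available. Lean on these libraries where they do the work, as an engineer would, in place of code of your own. Each camera call takes 0.05 s, during which the arm holds its last target. There are 200 camera calls.

## Working session

There is one attempt and no reset: what is moved stays moved. The work goes in short steps, each a Python script; the robot and the scene stay as the last script left them, time stands still between calls to the robot, and variables do not carry over. Pictures are saved under pics/ and viewed, at most 10 in all, crops included, and the job is handed in when it is done.

```bash
ls; mkdir -p pics
cat > h.py <<'E'
import numpy as np, cv2
from cell import *
def pts(name,depth,mask=None):
    m=camera_model(name); f=240/np.tan(np.radians(m["vfov"])/2)
    v,u=np.nonzero((depth>0)&(mask if mask is not None else True))
    z=depth[v,u]; c=np.stack([(u-m["cx"])/f*z,(v-m["cy"])/f*z,z],1)
    R=cv2.Rodrigues(np.array(m["rvec"],float))[0]
    return (c-np.array(m["tvec"]).ravel())@R, u, v
E
python3 - <<'E'
from h import *
for n in("top","scene"):
    p,d=camera(n); cv2.imwrite(f"pics/{n}0.png",p[:,:,::-1]); np.save(f"{n}0.npy",d)
    print(n,camera_model(n))
    for l in("clamp","brick","pad","handle","jaw_slide","mallet","bench_block","pumice","ring_clamp"):
        for r in trace(l,n)[:1]:
            P,_,_=pts(n,d,r["mask"]); print(l,round(r["p"],2),r["box"],np.round(np.percentile(P,[2,50,98],axis=0),3).tolist() if len(P) else 0)
print(read_t())
E
```

```text
pics
top {'vfov': 51.693227586071856, 'cx': 314.3298474145791, 'cy': 234.24181392176175, 'rvec': array([ 2.16085255, -2.03421412,  0.23835137]), 'tvec': array([-0.07384502,  0.53826452,  1.04261858])}
brick 0.79 [279.2, 200.6, 23.4, 95.0] [[0.404, -0.014, 0.061], [0.491, 0.004, 0.143], [0.589, 0.024, 0.147]]
pad 0.46 [350.3, 241.6, 5.6, 13.5] [[0.49, -0.134, 0.011], [0.506, -0.125, 0.113], [0.532, -0.121, 0.121]]
handle 0.71 [409.6, 233.0, 9.4, 36.6] [[0.462, -0.264, 0.076], [0.505, -0.253, 0.107], [0.552, -0.244, 0.13]]
jaw_slide 0.69 [351.1, 229.7, 67.2, 45.0] [[0.468, -0.259, 0.047], [0.503, -0.174, 0.106], [0.546, -0.122, 0.127]]
mallet 0.89 [414.4, 274.0, 76.7, 31.3] [[0.41, -0.448, 0.003], [0.449, -0.299, 0.03], [0.474, -0.27, 0.043]]
bench_block 0.74 [151.8, 236.7, 39.9, 37.2] [[0.45, 0.244, 0.012], [0.485, 0.281, 0.02], [0.523, 0.317, 0.024]]
pumice 0.58 [165.6, 190.4, 34.7, 32.2] [[0.568, 0.242, 0.001], [0.596, 0.271, 0.027], [0.627, 0.302, 0.032]]
ring_clamp 0.64 [422.8, 210.9, 26.0, 50.2] [[0.511, -0.348, 0.002], [0.564, -0.322, 0.021], [0.622, -0.297, 0.027]]
scene {'vfov
[... 482 characters left out ...]
108], [0.601, -0.041, 0.119]]
handle 0.74 [357.6, 295.9, 38.2, 15.4] [[0.46, -0.268, -0.0], [0.505, -0.26, 0.104], [0.603, -0.199, 0.129]]
jaw_slide 0.62 [323.7, 257.4, 69.9, 54.3] [[0.465, -0.267, 0.025], [0.5, -0.183, 0.1], [0.546, -0.129, 0.125]]
mallet 0.93 [344.5, 340.5, 84.3, 81.9] [[0.409, -0.451, 0.004], [0.447, -0.309, 0.023], [0.472, -0.279, 0.041]]
bench_block 0.67 [213.6, 199.1, 28.0, 19.8] [[0.447, 0.238, 0.002], [0.483, 0.271, 0.018], [0.524, 0.314, 0.021]]
pumice 0.94 [254.7, 182.0, 24.5, 19.4] [[0.569, 0.237, 0.001], [0.595, 0.262, 0.024], [0.628, 0.294, 0.029]]
ring_clamp 0.73 [389.4, 326.8, 61.7, 27.9] [[0.51, -0.355, -0.0], [0.563, -0.33, 0.019], [0.62, -0.301, 0.024]]
1.0
```

Run:
```python
from h import *
a=cv2.imread("pics/top0.png")[170:320,180:480]; b=cv2.imread("pics/scene0.png")[150:350,200:460]
cv2.imwrite("pics/crop0.png",np.vstack([cv2.resize(a,(600,300),interpolation=2),cv2.resize(b,(390,300),interpolation=2) if 0 else cv2.copyMakeBorder(cv2.resize(b,(390,300)),0,0,0,210,0)]))
d=np.load("top0.npy"); P,u,v=pts("top",d)
def rect(sel,n):
    Q=P[sel]; r=cv2.minAreaRect(Q[:,:2].astype(np.float32)*1000); print(n,len(Q),np.round(r[0],1),np.round(r[1],1),round(r[2],2),np.round(np.median(Q[:,2]),4)); return Q
near=(P[:,0]>.36)&(P[:,0]<.66)&(P[:,1]>-.3)&(P[:,1]<.22)
rect(near&(abs(P[:,2]-.012)<.004)&(P[:,1]>-.24),"board")
Q=rect(near&(abs(P[:,2]-.112)<.006)&(P[:,1]>.05),"fixedtop")
rect(near&(abs(P[:,2]-.144)<.005),"bricktop")
rect(near&(abs(P[:,2]-.06)<.02)&(P[:,1]>-.22)&(P[:,1]<-.1),"wings?")
# bar pts
B=P[near&(abs(P[:,2]-.038)<.005)&(P[:,1]<-.03)&(abs(P[:,0]-.5)<.02)]; rect(near&(abs(P[:,2]-.038)<.005)&(P[:,1]<-.03)&(abs(P[:,0]-.5)<.02),"bar")
W=P[near&(abs(P[:,2]-.073)<.005)&(P[:,1]>-.22)&(P[:,1]<-.1)]; print("wings",W.min(0),W.max(0),len(W))
```

```text
board 4426 [509.6 -52.9] [360.3 300.1] 89.47 0.0118
fixedtop 419 [507.1  74.9] [119.7  16.6] 0.14 0.1116
bricktop 1636 [499.3   6. ] [190.6  38.9] 0.36 0.143
wings? 865 [ 560.8 -173.4] [114.6 187.8] 79.18 0.0655
bar 546 [ 499.3 -127.6] [ 37.8 193.8] 0.3 0.0379
wings [ 0.46716169 -0.21993785  0.06801282] [ 0.65976525 -0.13781482  0.0779999 ] 346
```

View pics/crop0.png

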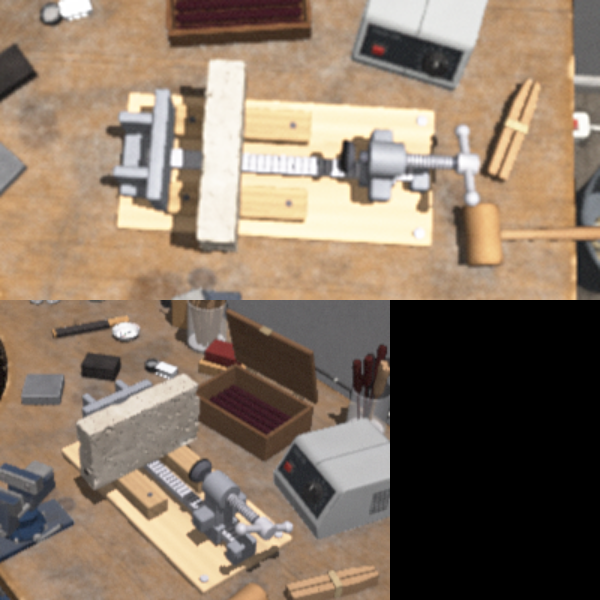

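Run:
```python
from h import *
for cam in("top","scene"):
    d=camera(cam)[1]; P,u,v=pts(cam,d)
    near=(P[:,0]>.36)&(P[:,0]<.64)&(P[:,1]>-.3)&(P[:,1]<.22)
    def big(sel):
        m=np.zeros((480,640),np.uint8); m[v[sel],u[sel]]=1
        n,l,s,_=cv2.connectedComponentsWithStats(m); k=1+np.argmax(s[1:,4]); return P[sel&(l[v,u]==k)]
    def line(sel,name,big_=True):
        Q=big(sel) if big_ else P[sel]; c=Q.mean(0); w,V=np.linalg.eigh(np.cov(Q[:,:2].T)); a=V[:,1]; a=a*np.sign(a[np.argmax(abs(a))])
        ang=np.degrees(np.arctan2(-a[0],a[1]) if abs(a[1])>abs(a[0]) else np.arctan2(a[1],a[0]))
        t=(Q[:,:2]-c[:2])@np.array([V[:,1],V[:,0]]).T
        lo,hi=np.percentile(t,[1,99],axis=0); mid=c[:2]+V[:,1]*(lo+hi)[0]/2+V[:,0]*(lo+hi)[1]/2
        print(cam,name,len(Q),"mid",np.round(mid*1000,1),"ext",np.round((hi-lo)*1000,1),"yaw",round(ang,2),"z",np.round(np.median(Q[:,2]),4))
    z=P[:,2]
    line(near&(abs(z-.112)<.005)&(P[:,1]>.04),"fixed")
    line(near&(abs(z-.144)<.004)&(P[:,1]>-.1),"brick")
    line(near&(abs(z-.040)<.006)&(P[:,1]<-.02)&(P[:,1]>-.12)&(abs(P[:,0]-.505)<.02),"bar")
    line(near&(abs(z-.012)<.004),"board",False)
    line(near&(abs(z-.073)<.004)&(P[:,1]<-.1)&(P[:,1]>-.22),"wings",False)
    line(near&(z>.085)&(P[:,1]<-.235)&(P[:,1]>-.28),"handle",False)
    line(near&(z>.09)&(P[:,1]<-.18)&(P[:,1]>-.235),"screw",False)
    if cam=="top":
        # front edge of fixed jaw by slice & brick faces by slice
        for nm,zz,y0 in(("fixed",.112,.04),("brick",.144,-.1)):
            Q=big(near&(abs(z-zz)<.005)&(P[:,1]>y0)); xs=[];e0=[];e1=[]
            for x in np.arange(.41,.59,.004):
                q=Q[abs(Q[:,0]-x)<.002,1]
                if len(q)>4: xs.append(x);e0.append(q.min());e1.append(q.max())
            for e in(e0,e1): k=np.polyfit(np.array(xs)-.505,e,1); print(nm,np.round(k,4),len(xs))
```

```text
top fixed 416 mid [507.  75.] ext [116.3  15.9] yaw -0.21 z 0.1115
top brick 1573 mid [498.7   5.8] ext [185.7  37.1] yaw 0.35 z 0.1432
top bar 377 mid [507.6 -70. ] ext [99.1 19.7] yaw 0.13 z 0.0378
top board 4380 mid [505.9 -54. ] ext [358.8 181.6] yaw 5.1 z 0.0118
top wings 207 mid [ 555.8 -180.9] ext [178.6  38.8] yaw -15.7 z 0.0724
top handle 272 mid [ 549.4 -249.5] ext [178.8  29.5] yaw 1.62 z 0.1074
top screw 206 mid [ 507.6 -207. ] ext [54.8 32.8] yaw 3.11 z 0.1051
fixed [0.0005 0.0677] 30
fixed [-0.0055  0.0821] 30
brick [ 0.0108 -0.0122] 45
brick [0.0081 0.0239] 45
scene fixed 261 mid [506.7  72.3] ext [116.8  18.9] yaw -0.03 z 0.1103
scene brick 916 mid [497.9   3. ] ext [185.8  38.8] yaw 0.5 z 0.1423
scene bar 291 mid [506.8 -69.3] ext [97.8 20.6] yaw 0.01 z 0.0369
scene board 2943 mid [485.2 -83.1] ext [403. 200.] yaw 15.09 z 0.0111
scene wings 171 mid [ 553.7 -188.3] ext [176.9  27.5] yaw -15.32 z 0.072
scene handle 313 mid [ 549.6 -251. ] ext [179.7  32.5] yaw 2.07 z 0.1064
scene screw 316 mid [ 507.9 -206.6] ext [54.3 35.1] yaw 4.46 z 0.1037
```

```bash
cat >> h.py <<'E'
X0=.507; FY=.067   # bar middle x, fixed face y
def tool(tilt,yx=1):   # tilt: tips lead to +y by tilt deg; tool y along world +-x
    s,c=np.sin(np.radians(tilt)),np.cos(np.radians(tilt)); z=np.array([0,s,-c]); y=np.array([yx,0,0.]); return np.stack([np.cross(y,z),y,z],1)
def grip(yy):  # vertical, closing along world +-y
    z=np.array([0,0,-1.]); y=np.array([0,yy,0.]); return np.stack([np.cross(y,z),y,z],1)
E
python3 - <<'E'
from h import *
P,u,v=pts("top",np.load("top0.npy")); n=(abs(P[:,0]-.507)<.065)
Q=P[n&(P[:,1]>-.20)&(P[:,1]<-.14)&(abs(P[:,2]-.072)<.005)]; print("wings",np.round(np.percentile(Q,[2,50,98],axis=0),3),len(Q))
Q=P[n&(P[:,1]>-.275)&(P[:,1]<-.235)&(P[:,2]>.06)]
for x in np.arange(.45,.57,.008):
    q=Q[abs(Q[:,0]-x)<.004]
    if len(q)>2: print(round(x,3),np.round(q[:,1].mean(),4),np.round(np.percentile(q[:,2],85),4),len(q))
print(read_eef_rot().round(2).tolist(),read_qpos())
for t in(20,30):
  for yx in(1,-1):
    R=tool(t,yx)
    for p in([X0,-.06,.2],[X0,-.06,.07],[X0,.0,.07]): print(t,yx,solve_ik(p,R))
for yx in(1,-1):
  for p in([X0,-.2,.08],[X0,-.03,.08]): print("jaw",yx,solve_ik(p,tool(0,yx)))
  for p in([X0-.05,-.105,.1],[X0+.05,-.1,.1]): print("h",yx,solve_ik(p,grip(yx)))
E
```

```text
wings [[ 0.468 -0.178  0.068]
 [ 0.486 -0.166  0.072]
 [ 0.546 -0.155  0.076]] 179
0.458 -0.2549 0.1276 10
0.466 -0.2545 0.1304 29
0.474 -0.2541 0.1277 17
0.482 -0.2541 0.1197 15
0.49 -0.2537 0.1146 17
0.498 -0.2527 0.109 39
0.506 -0.2502 0.1091 56
0.514 -0.252 0.1084 42
0.522 -0.2529 0.0951 12
0.53 -0.2532 0.0907 15
0.538 -0.2529 0.0857 16
0.546 -0.2528 0.0809 23
0.554 -0.2528 0.0816 12
[[-0.9, 0.44, 0.0], [0.44, 0.9, 0.0], [-0.0, 0.0, -1.0]] [ 6.00299155e+01  2.99114378e+00  8.02536170e+01 -1.80467314e-03
  9.67497673e+01 -4.02750218e+00]
20 1 [-20.20984372   5.38133739  85.95476677  18.81170737  95.52101637
 -19.51551654]
20 1 [-20.20984372  13.06287887  93.10605021  18.93812435  81.4776027
 -24.30362924]
20 1 [-13.88494334  11.04816161  95.45354462  19.75923641  79.15113686
 -18.60633201]
20 -1 [-20.20984372   5.38133739  85.95476677  18.81170737  95.52101637
 160.48448346]
20 -1 [-20.20984372  13.06287887  93.10605021  18.93812435  81.4776027
 155.69637076]
20 -1 [-13.88494334  11.04816161  95.45354462  19.75923641  79.15113686
 161.39366799]
30 1 [-24.22425871   8.15991373  85.
[... 524 characters left out ...]
.91304270e+01 -2.54444375e-14
  7.71559260e+01 -2.54102149e+01]
jaw 1 [-7.55277204e+00  8.07106015e+00  9.55932467e+01 -2.54444375e-14
  7.63356932e+01 -7.55277204e+00]
h 1 [-1.74531435e+01  4.61378276e-01  1.01149588e+02 -2.54444375e-14
  7.83890337e+01 -1.07453144e+02]
h 1 [-1.39167034e+01  1.55536477e+01  8.44744423e+01 -2.54444375e-14
  7.99719100e+01 -1.03916703e+02]
jaw -1 [-2.54102149e+01  1.37136470e+01  8.91304270e+01 -2.54444375e-14
  7.71559260e+01  1.54589785e+02]
jaw -1 None
h -1 [-1.74531435e+01  4.61378276e-01  1.01149588e+02 -2.54444375e-14
  7.83890337e+01  7.25468565e+01]
h -1 [-1.39167034e+01  1.55536477e+01  8.44744423e+01 -2.54444375e-14
  7.99719100e+01  7.60832966e+01]
```

```bash
cat >> h.py <<'E'
def push(p,R,y1,fmax,coarse,step=.001):
    "advance in +y until the reaction passes fmax or y1 is reached"
    p=np.array(p,float); log=[]
    while p[1]<y1:
        p[1]+=.003 if p[1]<coarse else step
        move_straight(p,R,vel=.04); f=read_contact_force(); log.append((round(p[1],4),*np.round(f,1)))
        if np.linalg.norm(f)>fmax: break
    return p,log
E
python3 - <<'E'
from h import *
m=camera_model("wrist"); R=cv2.Rodrigues(np.array(m["rvec"]))[0]; c=-R.T@np.array(m["tvec"]).ravel()
print("cam in tool",(read_eef_rot().T@(c-read_tcp_pos())).round(3))
R=tool(32); gripper_to(.056)
q=solve_ik([X0,-.045,.2],R); print(q)
move_to([X0,-.045,.22],R); print(read_t(),read_contact_force().round(1))
a,d=camera("scene"); cv2.imwrite("pics/s1.png",a[130:370,160:480][:,:,::-1])
E
```

```text
cam in tool [ 0.075 -0.    -0.118]
[-23.50741813   7.96625386  85.88503452  29.4590786   98.8547168
 -22.18438743]
3.6083 [0.2 0.4 0.7]
```

View pics/s1.png

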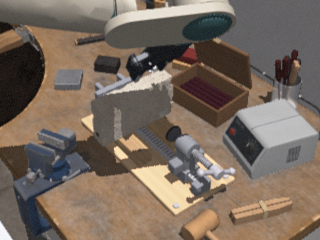

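The arm is above the gap at crop (150,60), clear of the brick; the jaw and handle at (190,155) are untouched. I'll descend and push the brick.

Run:
```python
from h import *
R=tool(32)
move_straight([X0,-.045,.073],R,vel=.1); print(read_contact_force().round(1))
p,log=push([X0,-.045,.073],R,.02,14,-.006)
for l in log: print(*l)
print(read_t())
a,d=camera("top"); cv2.imwrite("pics/t2.png",cv2.resize(a[170:320,180:480][:,:,::-1],(600,300)))
P,u,v=pts("top",d); z=P[:,2]; Q=P[(abs(z-.143)<.004)&(abs(P[:,1]-.045)<.035)&(abs(P[:,0]-.5)<.1)]
print(len(Q),np.percentile(Q,[1,99],axis=0))
```

```text
[-0.1 -0.3 -0.6]
-0.042 0.2 0.4 0.0
-0.039 0.8 1.2 0.1
-0.036 0.4 -0.8 0.2
-0.033 0.7 -1.1 -0.1
-0.03 0.1 -1.1 -0.4
-0.027 0.9 -4.2 -0.8
-0.024 1.2 -3.6 -0.1
-0.021 1.0 -2.6 -0.3
-0.018 1.2 -1.8 -0.9
-0.015 1.6 -4.0 0.3
-0.012 0.4 -2.2 0.2
-0.009 0.6 -2.1 0.6
-0.006 1.0 -2.9 -0.5
-0.005 1.1 -4.0 -0.0
-0.004 0.9 -4.5 -0.3
-0.003 0.1 -4.0 0.0
-0.002 0.8 -4.2 -0.1
-0.001 0.1 -4.2 -0.4
0.0 0.2 -4.5 -0.1
0.001 0.1 -4.5 0.6
0.002 0.3 -3.4 -0.3
0.003 -0.6 -3.7 0.5
0.004 0.2 -5.5 -0.5
0.005 0.6 -4.1 -0.3
0.006 -0.5 -3.9 -0.4
0.007 0.2 -3.9 -0.6
0.008 0.1 -3.6 -0.6
0.009 0.0 -4.4 0.2
0.01 -0.8 -5.9 -0.4
0.011 -0.8 -10.1 1.2
0.012 -2.1 -14.2 1.8
13.025
1611 [[0.40606191 0.0283021  0.13935706]
 [0.59173418 0.06577599 0.14668113]]
```

Run:
```python
from h import *
R=tool(32); p=read_tcp_pos()
move_straight([X0,-.02,.073],R,vel=.1); move_straight([X0,-.045,.22],R,vel=.2)
R=tool(0); move_to([X0,-.194,.22],R); print(read_contact_force().round(1))
move_straight([X0,-.194,.081],R,vel=.12); print(read_t(),read_contact_force().round(1))
move_straight([X0,-.184,.081],R,vel=.04); print(read_contact_force().round(1))
move_straight([X0,-.17,.081],R,vel=.06); print(read_contact_force().round(1))
```

```text
[-0.1 -0.2  0.2]
16.4 [-0.4  0.7  0.2]
[ 0.2 -0.3 -0.4]
[ 0.4 -0.2 -0.5]
```

Run:
```python
from h import *
a,d=camera("scene"); b,e=camera("wrist")
cv2.imwrite("pics/s3.png",np.hstack([cv2.resize(a[200:350,250:450],(500,375))[:,:,::-1],cv2.resize(b,(300,375))[:,:,::-1] ]))
print(read_tcp_pos(),read_gripper_width(),read_contact_force().round(1))
for n in("top","scene"):
    camera(n); print(n,[(x["p"],x["box"]) for x in spot_in("jaw_slide",n)[:2]],[(x["p"],x["box"]) for x in spot_in("handle",n)[:2]])
```

```text
[ 0.5069444  -0.16976633  0.08086387] 0.05601146466950207 [-0.2  0.  -0.5]
top [(0.65, [352.4, 234.8, 48.8, 31.3])] []
scene [(0.65, [320.1, 252.2, 68.3, 55.2])] [(0.59, [349.8, 290.8, 37.9, 12.2]), (0.52, [240.9, 206.5, 80.2, 59.5])]
```

View pics/s3.png

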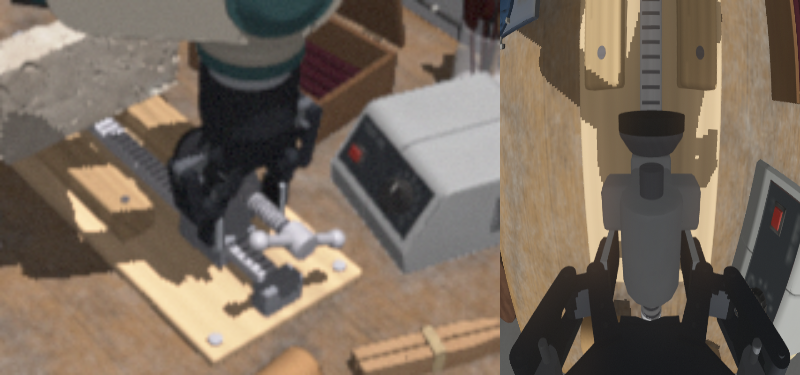

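The picture shows the fingers behind both wings (wrist crop (600,240)/(700,240)) and the handle already shifted forward, so the jaw is moving along. I'll continue.

Run:
```python
from h import *
R=tool(0)
for y in(-.12,-.08,-.055): move_straight([X0,y,.081],R,vel=.08); print(y,read_contact_force().round(1))
p,log=push([X0,-.055,.081],R,-.015,19,-.056)
for l in log: print(*l)
print(read_t())
a,e=camera("wrist"); cv2.imwrite("pics/w4.png",a[:,:,::-1])
```

```text
-0.12 [-0.2 -0.   0.1]
-0.08 [0.4 0.8 0.5]
-0.055 [-0.4 -0.2 -0.4]
-0.054 0.1 -0.2 -0.2
-0.053 -0.6 -1.4 -0.3
-0.052 0.1 -1.3 0.5
-0.051 0.1 -1.9 -0.0
-0.05 -1.3 -2.0 0.3
-0.049 -1.1 -1.2 1.1
-0.048 0.4 -1.9 0.6
-0.047 -0.0 -2.0 0.9
-0.046 -0.2 -1.8 0.2
-0.045 -0.5 -2.3 0.5
-0.044 0.4 -3.1 -0.1
-0.043 -0.5 -1.9 1.6
-0.042 -0.1 -0.6 0.1
-0.041 -0.1 -1.4 -0.1
-0.04 -1.0 -4.2 0.6
-0.039 -1.1 -5.3 -0.1
-0.038 -0.5 -9.8 -0.5
-0.037 0.1 -13.0 -1.2
-0.036 0.4 -16.3 -0.7
-0.035 -0.2 -19.8 -0.5
24.4667
```

View pics/w4.png

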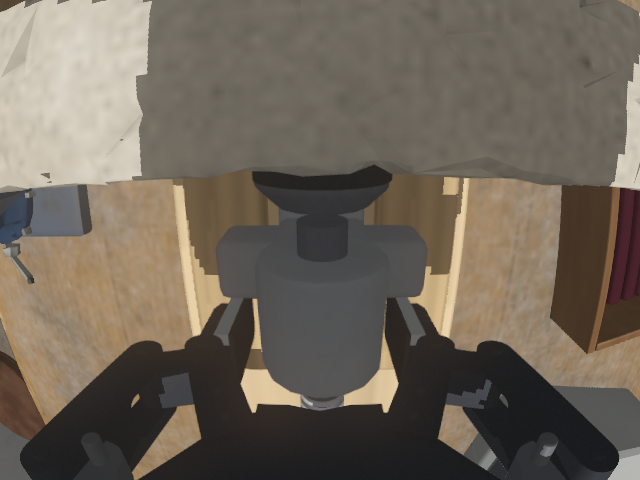

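The pad meets the brick face at (320,175), and the fingers bear on both wings. I'll back off and measure the handle.

Run:
```python
from h import *
R=tool(0); sleep(.3)
move_straight([X0,-.045,.081],R,vel=.05); move_straight([X0,-.045,.24],R,vel=.25)
move_to([.40,-.32,.26],grip(1)); gripper_to(.05); print(read_t(),read_contact_force().round(1))
for n in("top","scene"):
    a,d=camera(n); P,u,v=pts(n,d); cv2.imwrite(f"pics/{n}5.png",cv2.resize(a[170:320,180:480] if n=="top" else a[150:350,200:460],(600,300))[:,:,::-1])
    Q=P[(abs(P[:,0]-.507)<.065)&(P[:,1]>-.135)&(P[:,1]<-.085)&(P[:,2]>.055)]
    for x in np.arange(.45,.57,.008):
        q=Q[abs(Q[:,0]-x)<.004]
        if len(q)>2: print(n,round(x,3),np.round([q[:,1].min(),q[:,1].mean(),q[:,1].max()],4),np.round(np.percentile(q[:,2],[10,50,90]),4),len(q))
    Q=P[(abs(P[:,2]-.143)<.005)&(abs(P[:,1]-.045)<.035)&(abs(P[:,0]-.5)<.1)]; print(n,np.percentile(Q,[1,99],axis=0).round(4))
```

```text
28.05 [-0.2 -1.  -0.8]
top 0.458 [-0.1115 -0.1063 -0.1012] [0.1206 0.1254 0.1295] 10
top 0.466 [-0.1136 -0.1062 -0.0988] [0.1237 0.127  0.1299] 29
top 0.474 [-0.1133 -0.1063 -0.1007] [0.12  0.123 0.128] 15
top 0.482 [-0.1091 -0.1058 -0.1026] [0.1132 0.118  0.1185] 14
top 0.49 [-0.109  -0.1057 -0.1024] [0.1112 0.1127 0.1156] 14
top 0.498 [-0.116  -0.1037 -0.0856] [0.0971 0.1041 0.1084] 41
top 0.506 [-0.1152 -0.0998 -0.085 ] [0.1029 0.1069 0.1105] 59
top 0.514 [-0.1147 -0.1024 -0.087 ] [0.1021 0.1057 0.1088] 36
top 0.522 [-0.1149 -0.1052 -0.1002] [0.0894 0.0939 0.0962] 12
top 0.53 [-0.1088 -0.1043 -0.1   ] [0.0843 0.0882 0.09  ] 17
top 0.538 [-0.1087 -0.1042 -0.0999] [0.079  0.0819 0.0849] 15
top 0.546 [-0.1109 -0.1035 -0.0974] [0.0753 0.0778 0.0795] 22
top 0.554 [-0.1106 -0.1049 -0.0975] [0.0729 0.0767 0.0799] 13
top [[0.4058 0.0284 0.1387]
 [0.5917 0.0658 0.1471]]
scene 0.458 [-0.1156 -0.1103 -0.1051] [0.1198 0.1221 0.1268] 15
scene 0.466 [-0.1162 -0.1114 -0.103 ] [0.1188 0.125  0.1288] 30
scene 0.474 [-0.1147 -0.1114 -0.1062] [0.1145 0.1179 0.1255] 14
scene 0.482 [-0.1133 -0.1103 -0.106 ] [0.11   0.1143 0.1176] 14
scene 0.49 [-0.1126 -0.1108 -0.1059] [0.1024 0.1096 0.1133] 14
scene 0.498 [-0.1205 -0.1107 -0.0871] [0.0943 0.1021 0.1075] 53
scene 0.506 [-0.1212 -0.1067 -0.0854] [0.0928 0.1044 0.1075] 71
scene 0.514 [-0.1197 -0.1125 -0.0886] [0.092  0.1012 0.1069] 35
scene 0.53 [-0.1129 -0.1088 -0.1051] [0.0814 0.0856 0.0886] 13
scene [[0.4054 0.0247 0.1382]
 [0.5899 0.0643 0.1455]]
```

View pics/top5.png

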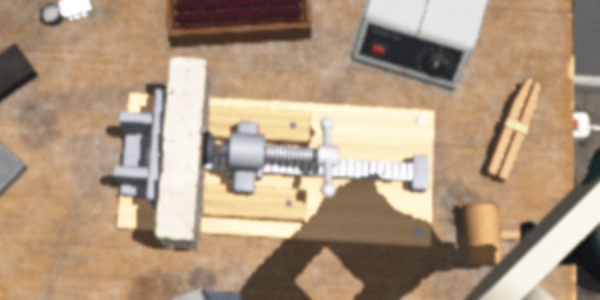

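The brick sits home against the fixed jaw (crop x≈160–205), and the pad and jaw are up against it. The handle is at crop (327,155), turned about 0.55 rad with its −x ball up. I'll grip that ball and sweep it over the top.

```bash
cat > turn.py <<'E'
from h import *
HY,HZ=-.105,.0975
def ball(q,q0): s,c=np.sin(q),np.cos(q); return np.array([X0-.048*c, HY+.016*(q-q0)/(2*np.pi)-.05*.048*s, HZ+.048*s])
def tcp(q,q0): return ball(q,q0)+[0,0,.006]
def turn(q,q0,qend,fstop,dq=.1):
    while q<qend:
        q+=dq; move_straight(tcp(q,q0),R,vel=.04); f=read_contact_force(); t=np.array([np.sin(q),0,np.cos(q)]); r=np.array([-np.cos(q),0,np.sin(q)])
        print(f"q {q:.2f} t {-f@t:.1f} r {f@r:.1f} y {f[1]:.1f}")
        if -f@t>fstop: break
    return q
R=grip(1)
E
python3 - <<'E'
from turn import *
q=.55
p=tcp(q,q); move_to(p+[0,0,.09],R); move_straight(p,R,vel=.1); print(read_t(),read_contact_force().round(1))
gripper_to(.0); print(read_t(),read_gripper_width(),read_gripper_force(),read_contact_force().round(1))
turn(q,q,.95,7)
E
```

```text
30.1083 [ 0.9  0.8 -0.3]
30.55 0.012460574821819337 58.39155077934265 [0.1 1.5 1.5]
q 0.65 t 3.2 r -1.5 y 2.8
q 0.75 t 5.6 r -3.0 y 2.6
q 0.85 t 3.9 r 2.0 y 0.0
q 0.95 t 5.0 r 1.1 y 0.4
```

Run:
```python
from h import *
a,d=camera("scene"); b,e=camera("wrist")
cv2.imwrite("pics/s6.png",np.hstack([cv2.resize(a[200:350,230:400],(400,353))[:,:,::-1],cv2.resize(b[200:480,140:460],(400,353))[:,:,::-1] ])); print(read_t(),read_gripper_width())
```

```text
31.7167 0.012506037230931126
```

View pics/s6.png

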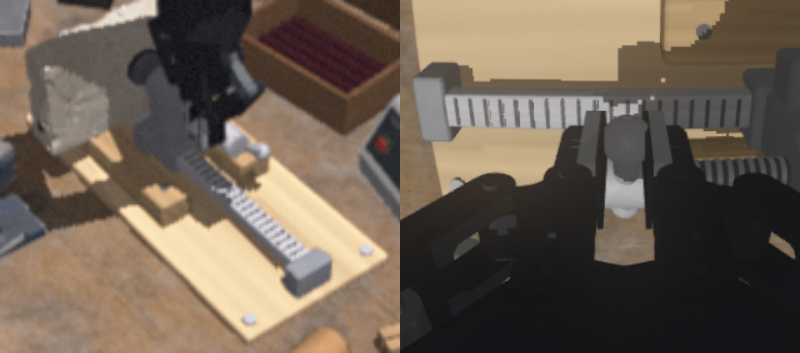

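The ball sits between the pads at (627,145) and turns with them. I'll carry on.

Run:
```python
from turn import *
turn(.95,.55,3.0,8.5); print(read_t(),read_gripper_width())
```

```text
q 1.05 t 5.8 r 0.4 y 0.5
q 1.15 t 5.8 r -0.1 y 0.5
q 1.25 t 6.0 r -0.9 y 0.2
q 1.35 t 5.8 r -1.9 y 0.1
q 1.45 t 0.3 r -3.9 y 0.6
q 1.55 t -1.1 r 0.3 y 0.1
q 1.65 t -0.1 r 0.2 y 0.1
q 1.75 t -0.0 r 0.1 y -0.3
q 1.85 t 0.2 r 0.1 y 0.3
q 1.95 t 0.1 r 0.2 y 0.0
q 2.05 t 0.0 r 0.5 y -0.4
q 2.15 t -0.6 r -0.6 y 0.5
q 2.25 t -0.2 r -0.4 y 0.3
q 2.35 t 0.4 r -0.8 y -0.4
q 2.45 t 0.6 r 0.0 y 0.8
q 2.55 t 0.5 r 0.6 y 0.4
q 2.65 t -0.1 r -0.1 y 0.6
q 2.75 t -0.3 r -0.3 y 1.0
q 2.85 t 0.5 r -0.5 y -0.6
q 2.95 t -0.8 r 0.3 y 0.5
q 3.05 t 0.6 r 0.2 y -0.6
37.3167 -4.439403868038936e-05
```

The ball slipped out near q≈1.4. I'll clear away and measure the handle angle again, then push the ball with closed fingers.

Run:
```python
from turn import *
move_straight(read_tcp_pos()+[0,0,.12],R,vel=.3); move_to([.42,-.26,.24],R); print(read_t())
for n in("top","scene"):
    a,d=camera(n); P,u,v=pts(n,d); cv2.imwrite(f"pics/{n}7.png",cv2.resize(a[170:320,180:480] if n=="top" else a[150:350,200:460],(600,400))[:,:,::-1])
    Q=P[(abs(P[:,0]-.507)<.065)&(P[:,1]>-.135)&(P[:,1]<-.08)&(P[:,2]>.055)]
    for x in np.arange(.45,.57,.008):
        q=Q[abs(Q[:,0]-x)<.004]
        if len(q)>2: print(n,round(x,3),np.round([q[:,1].min(),q[:,1].mean(),q[:,1].max()],4),np.round(np.percentile(q[:,2],[10,50,95]),4),len(q))
```

```text
38.7167
top 0.482 [-0.1175 -0.1097 -0.103 ] [0.1426 0.1457 0.1473] 26
top 0.49 [-0.1174 -0.11   -0.103 ] [0.1422 0.1451 0.1497] 20
top 0.498 [-0.1194 -0.1026 -0.0815] [0.1002 0.1056 0.1261] 35
top 0.506 [-0.1193 -0.0993 -0.0808] [0.1028 0.1068 0.1125] 68
top 0.514 [-0.119  -0.1022 -0.0805] [0.0997 0.1056 0.1102] 48
top 0.53 [-0.1151 -0.1073 -0.1013] [0.0574 0.062  0.0687] 17
top 0.538 [-0.11   -0.1067 -0.1036] [0.0586 0.0626 0.0629] 4
scene 0.482 [-0.1213 -0.1147 -0.1069] [0.137  0.1424 0.1473] 37
scene 0.49 [-0.1196 -0.1154 -0.1106] [0.1237 0.1335 0.1467] 27
scene 0.498 [-0.1224 -0.1108 -0.0827] [0.0937 0.1012 0.1223] 82
scene 0.506 [-0.1253 -0.1127 -0.0813] [0.0924 0.1022 0.1104] 52
scene 0.514 [-0.1228 -0.1167 -0.1025] [0.0743 0.0981 0.1079] 35
scene 0.522 [-0.1191 -0.1129 -0.1088] [0.0573 0.0664 0.0895] 21
```

View pics/scene7.png

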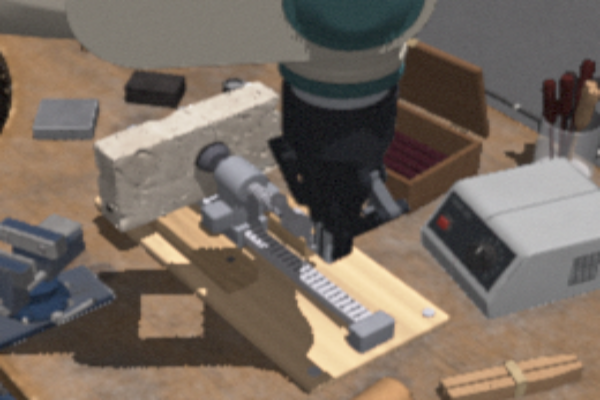

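The handle stands at q≈1.08: upper ball at (.485, −.110, .139), its knob at crop (300,225). The clamp and brick are fine. Next I'll push the ball along with the closed fingers, sideways first and then down.

```bash
cat > turn2.py <<'E'
from h import *
R=grip(1); HY,HZ,Q0=-.1085,.0975,1.08
def ball(q): s,c=np.sin(q),np.cos(q); return np.array([X0-.048*c, HY+.0025*(q-Q0), HZ+.048*s])
SIDE=np.array([-.019,0,.021]); TOP=np.array([0,0,.033])
def stroke(q,qend,off,fstop,dq=.1):
    while q<qend:
        q+=dq; move_straight(ball(q)+off,R,vel=.04); f=read_contact_force(); t=np.array([np.sin(q),0,np.cos(q)])
        print(f"q {q:.2f} t {-f@t:.1f}",f.round(1),flush=True)
        if -f@t>fstop: break
    return q
E
python3 - <<'E'
from turn2 import *
p=ball(1.08)+SIDE+[-.01,0,0]; move_to(p+[0,0,.05],R); move_straight(p,R,vel=.1); print(read_t(),read_contact_force().round(1))
stroke(.98,2.3,SIDE,9); print(read_t())
E
```

```text
40.1417 [0.4 0.3 0.7]
q 1.08 t 0.1 [-0.  -0.1 -0.3]
q 1.18 t 1.2 [-1.3  0.1 -0.1]
q 1.28 t 3.1 [-3.6 -1.8  1.2]
q 1.38 t 2.5 [-3.2 -1.7  3.4]
q 1.48 t 3.3 [-3.7 -0.8  3.6]
q 1.58 t 2.6 [-2.6 -0.1  2.7]
q 1.68 t 2.2 [-2.  -0.2  2.2]
q 1.78 t 1.8 [-1.5 -0.   1.9]
q 1.88 t 2.6 [-2.2  0.9  1.6]
q 1.98 t 1.9 [-1.2  0.   2. ]
q 2.08 t 2.4 [-2.2  0.1  1.1]
q 2.18 t 1.8 [-2.1 -0.6  0.2]
q 2.28 t 1.5 [-0.5 -0.1  1.7]
q 2.38 t 1.3 [-0.3 -0.9  1.5]
44.0083
```

Run:
```python
from turn2 import *
p=read_tcp_pos(); move_straight(p+[-.006,0,.03],R,vel=.15)
b=ball(2.3)+TOP; move_straight(b+[0,0,.015],R,vel=.15); print(read_t(),read_contact_force().round(1))
stroke(2.2,3.25,TOP,8); print(read_t())
```

```text
44.6583 [-0.5  0.   0.3]
q 2.30 t -0.2 [-0.  -0.  -0.4]
q 2.40 t 1.8 [ 1.  -1.4  3.3]
q 2.50 t 1.9 [ 2.6 -1.6  4.3]
q 2.60 t 2.3 [ 3.7 -2.2  4.9]
q 2.70 t 3.4 [ 3.5 -1.   5.4]
q 2.80 t 2.2 [ 4.5 -0.7  3.9]
q 2.90 t 2.7 [3.2 0.1 3.5]
q 3.00 t 2.6 [1.7 0.9 2.8]
q 3.10 t 1.0 [2.  0.7 1.1]
q 3.20 t 1.6 [0.5 0.2 1.6]
q 3.30 t 1.3 [0.6 1.  1.2]
47.85
```

Run:
```python
from turn2 import *
move_straight(read_tcp_pos()+[0,0,.1],R,vel=.3); move_to([.43,-.25,.24],R); print(read_t())
for n in("top","scene"):
    a,d=camera(n); P,u,v=pts(n,d); cv2.imwrite(f"pics/{n}8.png",cv2.resize(a[190:300,220:440] if n=="top" else a[170:310,230:400],(400,300))[:,:,::-1])
    Q=P[(abs(P[:,0]-.507)<.065)&(P[:,1]>-.135)&(P[:,1]<-.08)&(P[:,2]>.045)]
    for x in np.arange(.45,.57,.008):
        q=Q[abs(Q[:,0]-x)<.004]
        if len(q)>2: print(n,round(x,3),np.round([q[:,1].min(),q[:,1].mean(),q[:,1].max()],4),np.round(np.percentile(q[:,2],[10,50,95]),4),len(q))
    Q=P[(abs(P[:,2]-.143)<.005)&(abs(P[:,1]-.045)<.035)&(abs(P[:,0]-.5)<.1)]; print(n,np.percentile(Q,[1,99],axis=0).round(4)) 
cv2.imwrite("pics/b8.png",np.hstack([cv2.imread("pics/top8.png"),cv2.imread("pics/scene8.png")]))
```

```text
49.125
top 0.45 [-0.1067 -0.1036 -0.1006] [0.1039 0.106  0.1076] 4
top 0.458 [-0.111  -0.1042 -0.0978] [0.1046 0.1083 0.1121] 28
top 0.466 [-0.1105 -0.1042 -0.0998] [0.1021 0.1064 0.1085] 15
top 0.474 [-0.1082 -0.1046 -0.1015] [0.1018 0.1036 0.1076] 15
top 0.482 [-0.1081 -0.1047 -0.101 ] [0.1005 0.1035 0.109 ] 15
top 0.49 [-0.1097 -0.1049 -0.1009] [0.0994 0.1029 0.1047] 16
top 0.498 [-0.1155 -0.1022 -0.0814] [0.0984 0.1018 0.1057] 45
top 0.506 [-0.1153 -0.0982 -0.0807] [0.1007 0.1054 0.1092] 69
top 0.514 [-0.1148 -0.0997 -0.0807] [0.0989 0.1039 0.1089] 42
top 0.522 [-0.1085 -0.1039 -0.0997] [0.0931 0.0964 0.1004] 16
top 0.53 [-0.1081 -0.1038 -0.0995] [0.0945 0.097  0.1001] 17
top 0.538 [-0.1079 -0.1044 -0.0996] [0.0939 0.0954 0.0982] 14
top 0.546 [-0.1076 -0.1042 -0.1008] [0.0939 0.0956 0.0983] 15
top 0.554 [-0.1118 -0.1041 -0.0964] [0.0905 0.0961 0.0986] 24
top 0.562 [-0.1116 -0.1043 -0.0982] [0.0927 0.0948 0.0958] 11
top [[0.406  0.0282 0.1386]
 [0.5917 0.0658 0.1471]]
scene 0.45 [-0.1102 -0.1068 -0.1035] [0.1003 0.1033 0.1067] 6
scene 0.458 [-0.1169 -0.1093 -0.0995] [0.0973 0.1054 0.1084] 34
scene 0.466 [-0.1153 -0.1098 -0.106 ] [0.1016 0.105  0.1087] 14
scene 0.474 [-0.112  -0.1094 -0.1053] [0.0992 0.1026 0.1046] 16
scene 0.482 [-0.1122 -0.1088 -0.1035] [0.0982 0.1027 0.1046] 15
scene 0.49 [-0.1132 -0.1086 -0.1043] [0.0969 0.1009 0.1028] 17
scene 0.498 [-0.118  -0.1055 -0.0812] [0.0937 0.0994 0.1048] 62
scene 0.506 [-0.1196 -0.1045 -0.0815] [0.0923 0.1036 0.1079] 77
scene 0.514 [-0.1193 -0.1098 -0.0804] [0.0914 0.102  0.1066] 37
scene 0.522 [-0.1117 -0.1078 -0.104 ] [0.0935 0.0967 0.0979] 7
scene 0.53 [-0.112  -0.1083 -0.1039] [0.092  0.0958 0.0986] 10
scene [[0.405  0.0245 0.1383]
 [0.5917 0.0653 0.1452]]
```

View pics/b8.png

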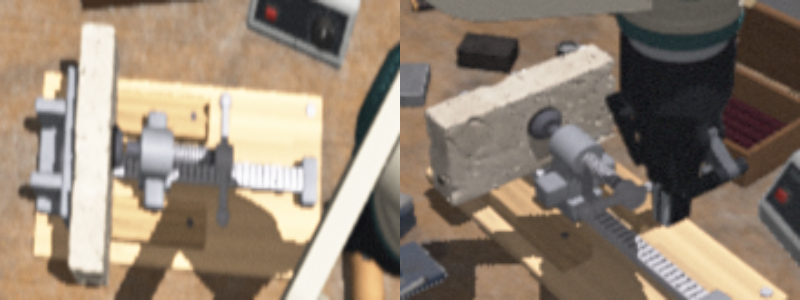

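The brick is home and square (top view x 75–115) and the handle is now at q≈3.27 (2.7 rad turned). I'll drive it a bit further to be sure it's tight.

Run:
```python
from turn2 import *
import turn2; turn2.HY=-.1095
b=ball(3.2)+TOP; move_to(b+[0,0,.03],R); move_straight(b+[0,0,.006],R,vel=.15); print(read_t(),read_contact_force().round(1))
stroke(3.17,3.75,TOP,9); print(read_t())
```

```text
50.3833 [0.4 0.1 0.3]
q 3.27 t 0.4 [-0.2  0.4  0.4]
q 3.37 t 1.7 [ 0.4 -0.7  1.6]
q 3.47 t 2.4 [ 1.8 -0.   1.9]
q 3.57 t 3.2 [2.8 0.8 2.3]
q 3.67 t 3.7 [5.  1.  1.3]
q 3.77 t 4.0 [4.8 0.2 1.5]
52.1
```

Run:
```python
from turn2 import *
import turn2; turn2.HY=-.1095
stroke(3.77,4.12,TOP,7); print(read_t())
```

```text
q 3.87 t 4.4 [5.8 1.1 0.6]
q 3.97 t 4.9 [ 7.   1.5 -0.3]
q 4.07 t 5.2 [6.1 1.6 0.6]
q 4.17 t 5.0 [5.3 2.2 0.9]
53.1667
```

Run:
```python
from turn2 import *
p=read_tcp_pos(); move_straight(p+[.012,0,.02],R,vel=.3); move_straight(p+[.012,0,.13],R,vel=.4)
T=tool(-8); a=[X0,-.045,.084]
move_to([X0,-.045,.21],T); gripper_to(.056); move_straight(a,T,vel=.25); print(read_t(),read_contact_force().round(1),flush=True)
y=a[1]
while y<-.008:
    y+=.002; move_straight([X0,y,.084],T,vel=.06); f=read_contact_force(); print(round(y,3),f.round(1),flush=True)
    if -f[1]>45 or read_t()>59: break
print(read_t(),read_tcp_pos())
```

```text
56.5833 [-0.7 -0.2 -0.5]
-0.043 [ 0.1 -9.1 -4.4]
-0.041 [  1.6 -17.1  -4.6]
-0.039 [  1.9 -24.4  -6. ]
-0.037 [  1.9 -33.   -7. ]
-0.035 [  1.3 -41.   -8.2]
-0.033 [  2.7 -49.1  -9. ]
58.0833 [ 0.50748135 -0.04266488  0.08560815]
```

Run:
```python
from turn2 import *
T=tool(-8); move_straight([X0,-.049,.084],T,vel=.08); print(read_contact_force().round(1)); move_straight([X0,-.049,.2],T,vel=.2); print(read_t(),read_contact_force().round(1))
print(sign_off())
```

```text
[ 0.3 -0.  -0.1]
59.1667 [-0.3  0.2  0. ]
the job is handed in; nothing more can be done
None
```

I handed the job in at 59.2 s, before I could confirm that the clamp is tight: the brick is home and square, but the ball slipped out of the grip partway and the jaw seems to have crept back about 5 mm during the roughly 3.5 rad of tightening, so although it held firm against a final 49 N push, the 30 N pad pressure is unmeasured.

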